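# Ready the tilt stand's hinge for pinning

## Robot

A 7-joint arm with a two-finger parallel gripper is mounted at the origin on the work surface. World frame = base frame: x ahead of the robot, y to its left, z up, the work surface at z = 0. Lengths are in m, angles in rad, forces in N, time in s.
With the tool pointing down it reaches from about 0.35 to 0.9 m from the base axis. Payload 8.1 kg.
Tool frame: the origin (TCP) lies between the finger pads; the fingertips stand ahead of it and the grasp point (between the pads) is the TCP (arm.nose_length is the z of the fingertips in the tool frame, in m); z points along the fingers, y is the line along which they close (so a half turn about z gives the same grasp; the last joint's range is limited). The gripper opens to 92 mm and grips with 3 to 60 N. Pads are 19 mm wide; open, the fingers measure 130 mm over their backs; the gripper's body (75 mm by 190 mm) begins 47 mm behind the grasp point.
Start: joints at [-1.306, 0.434, 0.025, 1.573, -0.012, 1.134, -0.075], TCP at [0.225, 0.583, 0.246] pointing down, gripper open.
Joint ranges: [-2.62, 2.62], [-0.44, 2.09], [-1.27, 1.32], [0.08, 2.57], [-1.32, 4.46], [0.12, 2], [-2.74, 2.74]. Speed limits (rad/s): [2.22, 2.22, 3.01, 3.01, 3.14, 3.14, 3.14].

## Interface

Orientations are given as a rotation vector (axis times angle).
In Python, from cell import sensors, optics, arm gives the robot as it stands.
- The arm moves only by the tool arm_command, never from a script. Its argument "deltas" is one flat list of numbers, 7 for each row, row after row: the turn, a rotation vector about the world's x, y, z as a fraction of full scale, then the shift along the world's x, y, z as a fraction of full scale, then the finger opening in mm, from 0 to 91.8. In form: [wx, wy, wz, dx, dy, dz, fingers, wx, wy, wz, dx, dy, dz, fingers, ...]. A call has 1 to 20 rows; each row is the pose to reach, as a shift and turn from the pose commanded when the call began; what a row does not reach only later rows make up. Full scale, the value 1, is 1 m for a shift and 90 degrees for a turn. A row lasts 1/10 s, in which the tool goes at most 50 mm and 8.59 degrees, less where a joint would pass 70% of its speed; a pose out of reach is approached as far as the arm can. A call with a number of a shift or a turn outside -1 to 1 is refused whole. A call with a gripper value outside its range is refused whole. The fingers move at their own pace and stop on an object; "force" is the grip in N (left out, the last holds). Time passes only in rows, so rows that repeat a pose let the fingers close. It gives the time, the measured TCP pose, the force, the opening and the grip force at its end, in the units of the state.
- sensors.observe(): the state, without advancing time (a new reading comes with each control period).
- optics.get_image(name): name is "scene" or "side" or "wrist"; returns the picture (400x640x3 uint8, blue, green, red); there is no depth.
- optics.calibration(name): a dict with "camera_matrix" (3x3 intrinsics, pixels), "rvec" (rotation vector, rad) and "tvec" (3), from world to camera coordinates, as OpenCV has them. Camera axes: x right, y down, z forward; pixel columns grow to the right and rows downward; lengths in m; the calibration is good to about 2 mm. A picture is of the moment at which its call begins: read the wrist's pose just before it. calibration takes no time and is no camera call; for the wrist camera it gives the pose at the moment of the call.
- arm.sign_off(): hands the job in; it is judged then, once.
The state is a dict: "clock": time; "joints": joint angles; "dq": joint speeds; "joint_efforts": joint torques, N m; "position": TCP position; "ee_rot": TCP orientation; "force": force on the tool from outside, world axes, zero at the start; "ft_torque": the same for the moment, N m; "width": opening from 0.0 (shut) to 1.0 (fully open); "gripper_force": force on a finger pad.
Only numpy, scipy, OpenCV 4.12 (cv2) and the standard library are available. Lean on these libraries where they do the work, as an engineer would, in place of code of your own. Each camera call takes 0.05 s, during which the arm holds its last target. There are 200 camera calls.

## Task

Help the clerk to put the signature pad's tilt stand together: take the steel hinge pin from its rest and slide it, tip first, into the flared barrel of the foot until more than half of the barrel is filled, without coming out into the gap, and let go of it there. Then lift the tilt plate out of its rack and lower its knuckle into the gap between the foot's two knuckles, plate upright, so that all the holes line up. Finish while still holding the plate there, still, in your grip alone and not leaning on the foot, ready for the clerk to push the pin across, and leave the other things on the counter where they are.

Things in the scene. Friction and masses are not known exactly. Their poses are not given: they have to be found in the camera images.
- foot: Foot of the tilt stand, fixed: wood block 80 x 120 x 16 mm (its middle 14 mm towards +y) with a 4 mm steel plate on it, carrying two steel knuckles in line, each on a 12 mm thick arm. Origin on the counter under foot_gap; y along the hinge axis to the flared mouth, z up. In the gap nothing is higher than 20 mm
- foot_gap (a point): Point on the foot's hinge axis half-way along the 36 mm gap between its knuckles, 60 mm above the counter; axes as the foot. Long barrel from 18 to 62 mm towards +y: 28 mm outside, 12.5 mm bore, last 4 mm flared to 21 mm bore and 37 mm outside. Short knuckle from 18 to 34 mm towards -y: 28 mm outside, same bore
- foot_mouth (a point): Centre of the flared mouth of the foot's long barrel, on the hinge axis, 62 mm from foot_gap; same axes. The pin enters here along -y; the bore is 44 mm long from here to the gap. Let go there, the pin stays in, its outer end sagging by about 10 mm
- pin_center (a point): Middle of the loose steel hinge pin: level rod of 10 mm diameter, 100 mm long, 60 g, tapered tip at its -y end, 16 mm wide and 6 mm thick head on its +y end. At the start it lies in its rest, axis 45 mm above the counter, the rest's posts (10 mm thick) 36 mm either side of this point; between them it can be gripped from above across x
- pin_tip (a point): Tip of the pin, 50 mm from pin_center towards -y; same axes
- plate_grip (a point): Where to grip the aluminium tilt plate (200 g), across x from above: middle of its upright flat part, 22 mm below its top edge. Flat part 10 mm thick (x), 70 mm wide (y), from 19 to 107 mm above the hole axis (z); under its middle a knuckle 28 mm outside, 28 mm long, with an 18 mm hole along y. The same both ways round
- plate_hole (a point): Centre of the plate's knuckle hole, 85 mm straight below plate_grip; y along the hole. At the start 23 mm above the counter, between the rack's cheeks
- plate_rack: Grey rack fixed to the counter, 70 x 110 mm, 72 mm high; its two cheeks have slots 12 mm wide and 30 mm deep in which the bottom shoulders of the plate stand, so that the plate lifts straight up. Origin under its centre; the plate's axes are parallel to its own
- pin_rest: Grey pin rest fixed to the counter, 50 x 100 mm, posts 46 mm high with notches 12 mm wide and 6 mm deep: the pin lifts straight up. Origin under its centre; the pin lies along its y
- reader: Bystander: grey fingerprint reader, 85 x 70 x 57 mm; origin under its middle
- sigpad: Bystander: flat black signature pad, 120 x 170 x 24 mm; origin under its middle
- stamp: Bystander: rubber stamp, 30 x 60 mm foot, 70 mm tall; origin under its middle
- stapler: Bystander: black stapler, 150 x 36 x 51 mm, long side along its x; origin under its middle
- pencup: Bystander: dark steel pen cup, 76 mm across, 95 mm tall; origin under its middle
- driver: Bystander: screwdriver lying along its x; origin under its middle
- gel: Bystander: small clear bottle, 60 mm across, 130 mm tall; origin under its middle
There are look-alikes about, which are no part of the job. Of the things like the part that bears pin_center, leave any that is yellow; of the rest the smaller one is meant.

How it is judged:
By the outcome, as a careful person would: the job done as asked, in the order asked, and still so for the second after the job is handed in, while the arm keeps its last pose, push and grip.
It also fails if it takes over 51 s, if anything falls off the work surface, if the arm or the gripper's body presses on something with over 40 N, if the wrist force passes 120 N, or if a joint passes its speed limit or range.

## Working session

There is one attempt and no reset: what is moved stays moved. The work goes in short steps, Python scripts to look and compute and a tool call to move; the robot and the scene stay as the last step left them, time stands still between calls to the robot, and variables do not carry over. Pictures are saved under pics/ and viewed, at most 10 in all, crops included, and the job is handed in when it is done.

Besides the shell and the picture viewer there is one more tool, called after "Emit:" as name(argument=value, ...) on one line, values as JSON. arm_command: Moves the arm, as the interface text tells. Its arguments: {"type":"object","properties":{"deltas":{"type":"array","items":{"type":"number"}},"force":{"type":"number"}},"required":["deltas"]}

```bash
mkdir -p pics; python3 - <<'E'
from cell import sensors, optics, arm
import cv2,numpy as np
for n in ("scene","side"):
    im=optics.get_image(n); cv2.imwrite(f"pics/{n}0.png",im); c=optics.calibration(n)
    R=cv2.Rodrigues(c["rvec"])[0]; print(n,c["camera_matrix"].round(1).tolist(),(-R.T@c["tvec"].ravel()).round(3),R.round(2).tolist())
print(sensors.observe(),arm.nose_length)
E
```

```text
scene [[405.3, 0.0, 312.6], [0.0, 405.3, 196.3], [0.0, 0.0, 1.0]] [ 1.125 -0.22   1.024] [[0.24, 0.97, 0.0], [0.81, -0.2, -0.56], [-0.54, 0.13, -0.83]]
side [[410.7, 0.0, 316.7], [0.0, 410.7, 200.4], [0.0, 0.0, 1.0]] [ 0.078 -0.956  0.721] [[0.89, -0.46, -0.01], [-0.25, -0.48, -0.84], [0.38, 0.75, -0.54]]
{'clock': 0.1, 'joints': array([-1.30558871,  0.43515526,  0.02496729,  1.57401684, -0.01163475,
        1.13402599, -0.07509659]), 'dq': array([-0.00279596, -0.00114561,  0.00078849, -0.00308543, -0.00132006,
        0.00012151,  0.00084276]), 'joint_efforts': array([ 2.97269522e-03, -6.69135261e+01,  9.87953804e-01, -3.15149546e+01,
       -6.04758644e-02,  3.74281907e-02,  4.77173808e-05]), 'position': array([0.22460482, 0.58276599, 0.24501799]), 'ee_rot': array([-5.74584518e-01, -3.08842764e+00,  2.27828278e-03]), 'force': array([0.09531742, 0.40606923, 0.1241531 ]), 'ft_torque': array([ 0.0419433 ,  0.06032732, -0.03611639]), 'gripper_force': 0.0, 'width': 0.9978393020833584} 0.019
```

View pics/scene0.png

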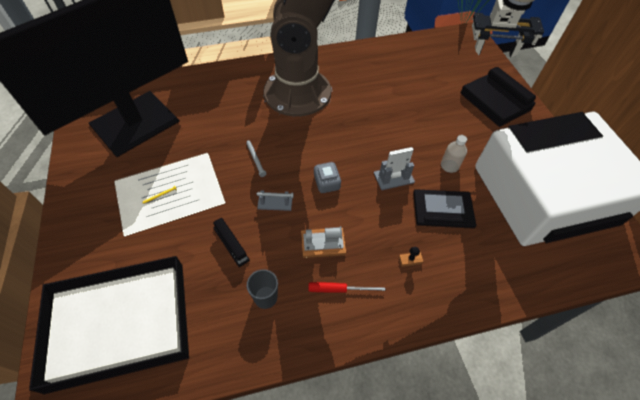

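View pics/side0.png

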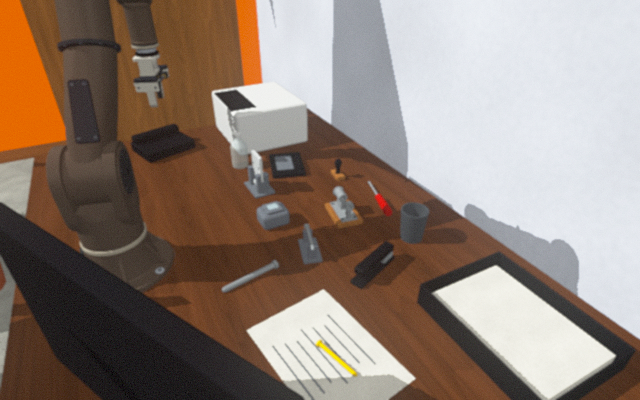

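The scene view shows three things like the pin. The rod in the grey rest is at scene (275,197) and side (308,240). A longer loose rod is at scene (256,158) and side (250,277). A yellow pencil is at scene (160,195). The pencil is ruled out because it's yellow, and the rod in the rest looks like the smaller of the other two. The foot is at (323,241), the plate and rack at (396,170). I'll measure these and check one crop.

```bash
cat > h.py <<'E'
from cell import sensors, optics, arm
import cv2,numpy as np
from scipy.spatial.transform import Rotation as Ro
def ray(c,px):
    R=cv2.Rodrigues(np.array(c["rvec"],float))[0]; t=np.array(c["tvec"],float).ravel()
    p=cv2.undistortPoints(np.array(px,float).reshape(-1,1,2),np.array(c["camera_matrix"],float),None).reshape(-1,2)
    return -R.T@t, np.c_[p,np.ones(len(p))]@R
def onz(c,px,z):
    o,d=ray(c,px); return o+d*((np.asarray(z)-o[2])/d[:,2])[:,None]
def tri(c1,p1,c2,p2):
    P=[np.array(c["camera_matrix"],float)@np.c_[cv2.Rodrigues(np.array(c["rvec"],float))[0],np.array(c["tvec"],float).ravel()] for c in (c1,c2)]
    X=cv2.triangulatePoints(P[0],P[1],np.array(p1,float).reshape(-1,2).T,np.array(p2,float).reshape(-1,2).T); return (X[:3]/X[3]).T
def proj(c,X): return cv2.projectPoints(np.array(X,float),np.array(c["rvec"],float),np.array(c["tvec"],float),np.array(c["camera_matrix"],float),None)[0].reshape(-1,2)
E
python3 - <<'E'
from h import *
c=optics.calibration("scene")
for n,p,z in [("restpin",[(259,194),(291,194)],.045),("loose",[(249,143),(263,175)],.01),("foot corners",[(304,229),(344,227),(303,256),(345,255)],.02),("plate",[(388,153),(411,150)],.13),("rackbase",[(376,181),(413,181)],.0),("reader",[(328,172)],.057),("stapler",[(220,222),(243,262)],.04),("gel",[(460,140)],.13),("pad",[(445,208)],.024),("pencup",[(263,280)],.095),("stamp",[(415,252)],.07)]:
    print(n,onz(c,p,z).round(3).tolist())
im=cv2.imread("pics/scene0.png"); a=cv2.resize(im[125:270,235:435],None,fx=4,fy=4,interpolation=cv2.INTER_CUBIC); cv2.imwrite("pics/crop1.png",a)
w=optics.calibration("wrist"); R=cv2.Rodrigues(w["rvec"])[0]; Rt=Ro.from_rotvec(sensors.observe()["ee_rot"]).as_matrix()
print(w["camera_matrix"].round(1).tolist(),(Rt.T@(-R.T@w["tvec"].ravel()-sensors.observe()["position"])).round(3),(R@Rt).round(2).tolist(),Rt.round(2).tolist())
E
```

```text
restpin [[0.446, -0.213, 0.045], [0.468, -0.122, 0.045]]
loose [[0.213, -0.211, 0.01], [0.354, -0.189, 0.01]]
foot corners [[0.577, -0.109, 0.02], [0.597, 0.002, 0.02], [0.657, -0.131, 0.02], [0.682, -0.019, 0.02]]
plate [[0.452, 0.168, 0.13], [0.457, 0.236, 0.13]]
rackbase [[0.453, 0.15, 0.0], [0.48, 0.262, 0.0]]
reader [[0.424, 0.0, 0.057]]
stapler [[0.51, -0.335, 0.04], [0.646, -0.29, 0.04]]
gel [[0.456, 0.389, 0.13]]
pad [[0.608, 0.305, 0.024]]
pencup [[0.731, -0.246, 0.095]]
stamp [[0.739, 0.15, 0.07]]
[[276.7, 0.0, 318.8], [0.0, 276.7, 196.7], [0.0, 0.0, 1.0]] [ 0.066 -0.    -0.139] [[0.0, 1.0, -0.0], [-0.97, -0.0, -0.24], [-0.24, 0.0, 0.97]] [[-0.93, 0.36, -0.0], [0.36, 0.93, -0.0], [-0.0, -0.0, -1.0]]
```

View pics/crop1.png

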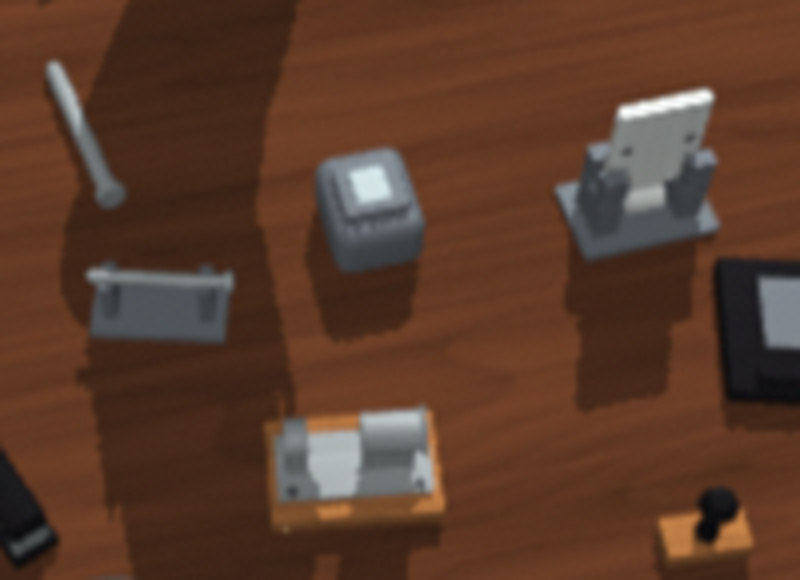

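The crop settles it: the thin pin in the rest, crop (160,280), is about 95 mm long with its head to the right (+y). The loose rod, crop (85,130), is about 140 mm long and thicker, so the pin in the rest is the one meant. I'll move the wrist camera above the area between the pin and the foot.

Emit:
arm_command(deltas=[0,0,-0.9,0.26,-0.73,-0.01,60,0,0,-0.9,0.26,-0.73,-0.01,60,0,0,-0.9,0.26,-0.73,-0.01,60,0,0,-0.9,0.26,-0.73,-0.01,60,0,0,-0.9,0.26,-0.73,-0.01,60,0,0,-0.9,0.26,-0.73,-0.01,60,0,0,-0.9,0.26,-0.73,-0.01,60,0,0,-0.9,0.26,-0.73,-0.01,60,0,0,-0.9,0.26,-0.73,-0.01,60,0,0,-0.9,0.26,-0.73,-0.01,60,0,0,-0.9,0.26,-0.73,-0.01,60,0,0,-0.9,0.26,-0.73,-0.01,60,0,0,-0.9,0.26,-0.73,-0.01,60,0,0,-0.9,0.26,-0.73,-0.01,60,0,0,-0.9,0.26,-0.73,-0.01,60,0,0,-0.9,0.26,-0.73,-0.01,60,0,0,-0.9,0.26,-0.73,-0.01,60,0,0,-0.9,0.26,-0.73,-0.01,60])

```text
clock: 1.9
position: [0.4843, -0.1468, 0.2353]
ee_rot: [-2.444, -1.973, 0.001]
force: [-0.5, 1.0, -0.7]
width: 0.653
gripper_force: 0.0
```

```bash
python3 - <<'E'
from h import *
s=sensors.observe(); print(s["clock"],s["position"].round(4),s["joints"].round(2),s["force"].round(2)); 
c=optics.calibration("wrist"); im=optics.get_image("wrist"); cv2.imwrite("pics/w1.png",im); np.save("w1.npy",c,allow_pickle=True)
print(Ro.from_rotvec(s["ee_rot"]).as_matrix().round(3).tolist())
E
```

```text
1.9 [ 0.4843 -0.1468  0.2353] [-0.37  0.29  0.71  1.91 -0.22  1.02  0.22] [-0.47  0.97 -0.66]
[[0.211, 0.978, -0.001], [0.978, -0.211, 0.0], [-0.0, -0.001, -1.0]]
```

View pics/w1.png

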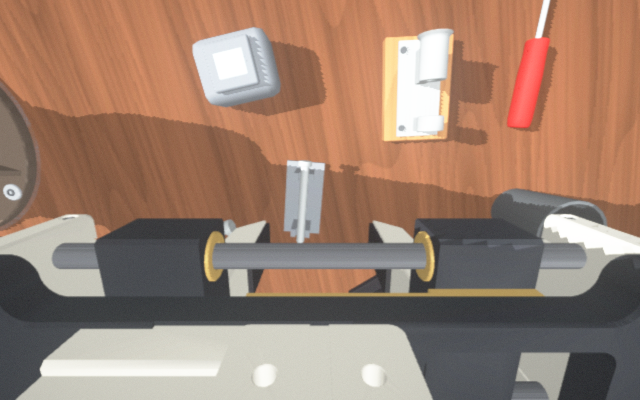

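The wrist view shows the pin in its rest from (304,163), the head end, to (300,242). The foot block has corners near (386,39), (447,137) and (384,141), with the long barrel at (435,55). The reader is at (235,65). Next I'll measure from masks.

```bash
python3 - <<'E'
from h import *
c=np.load("w1.npy",allow_pickle=True).item(); im=cv2.imread("pics/w1.png"); hsv=cv2.cvtColor(im,cv2.COLOR_BGR2HSV)
# pin: bright ridge in rows 165..235
g=im.min(2).astype(float)
print(g[190:215:6,285:325].astype(int).tolist())
pts=[]
for r in range(172,234,3):
    w=np.clip(g[r,290:316]-170,0,None); 
    if w.sum()>0: pts.append(((w*np.arange(290,316)).sum()/w.sum(),r))
X=onz(c,pts,.047); a=np.polyfit(X[:,1],X[:,0],1); print("pin x=a*y+b",a,"resid",np.std(X[:,0]-np.polyval(a,X[:,1])).round(4),"ends",onz(c,[(304,163),(300,242)],.045).round(4).tolist())
# block orange
m=((hsv[...,1]>110)&(hsv[...,2]>190)&(hsv[...,0]>8)&(hsv[...,0]<25)).astype(np.uint8)*255; m[200:]=0;m[:,:370]=0;m[:,470:]=0
cnt=max(cv2.findContours(cv2.morphologyEx(m,cv2.MORPH_CLOSE,np.ones((9,9))),0,2)[0],key=cv2.contourArea)
P=onz(c,cnt.reshape(-1,2),.016)[:,:2]; r=cv2.minAreaRect((P*1000).astype(np.float32)); print("block",r)
print("mouth/short-end top pts z.078", onz(c,[(420,32),(452,31),(416,131),(443,131)],.06).round(4).tolist())
cv2.imwrite("pics/w1c.png",cv2.resize(im[20:250,270:470],None,fx=2.6,fy=2.6,interpolation=cv2.INTER_CUBIC))
E
```

```text
[[114, 158, 171, 172, 169, 170, 169, 170, 172, 171, 169, 170, 172, 170, 166, 178, 193, 207, 220, 224, 219, 199, 169, 167, 169, 171, 171, 169, 173, 170, 167, 170, 172, 170, 171, 172, 170, 138, 90, 73], [134, 165, 172, 170, 169, 171, 170, 168, 171, 171, 170, 171, 169, 170, 171, 185, 198, 215, 222, 222, 211, 192, 175, 171, 169, 172, 170, 171, 168, 170, 171, 169, 170, 172, 168, 171, 158, 115, 83, 76], [153, 166, 168, 167, 167, 170, 169, 168, 169, 169, 169, 166, 171, 165, 173, 194, 210, 221, 223, 219, 200, 176, 170, 170, 172, 170, 170, 171, 172, 172, 170, 170, 169, 171, 173, 167, 138, 94, 80, 78], [157, 168, 166, 169, 171, 168, 169, 168, 167, 168, 170, 168, 168, 169, 180, 198, 215, 222, 225, 213, 199, 178, 168, 170, 167, 168, 167, 169, 170, 171, 174, 169, 168, 172, 167, 160, 116, 84, 76, 81], [167, 166, 167, 169, 166, 166, 168, 170, 168, 168, 170, 166, 167, 173, 190, 205, 219, 222, 218, 203, 180, 167, 167, 170, 166, 168, 168, 168, 169, 168, 168, 169, 166, 166, 167, 140, 91, 77, 73, 80]]
pin x=a*y+b [0.30374313 0.50997129] resid 0.0002 ends [[0.4716, -0.12, 0.045], [0.4439, -0.2177, 0.045]]
block ((624.9769287109375, -81.19623565673828), (227.4691162109375, 122.26803588867188), 80.4398422241211)
mouth/short-end top pts z.078 [[0.6181, -0.013, 0.06], [0.6501, -0.0189, 0.06], [0.6017, -0.1098, 0.06], [0.6309, -0.1161, 0.06]]
```

View pics/w1c.png

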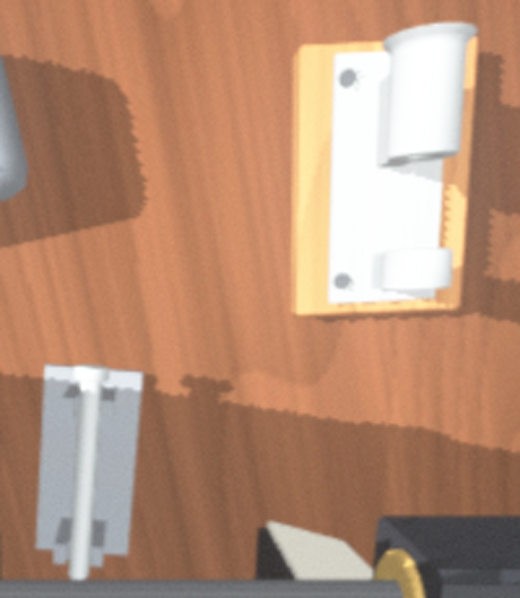

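The pin centre comes out at about (0.458,-0.169), yaw -16°. The crop shows the foot's barrel at crop (430,95) and its short knuckle at (417,268). Next I'll take a closer look at the foot.

Emit:
arm_command(deltas=[0,0,0,0.12,-0.01,-0.08,60,0,0,0,0.12,-0.01,-0.08,60,0,0,0,0.12,-0.01,-0.08,60,0,0,0,0.12,-0.01,-0.08,60,0,0,0,0.12,-0.01,-0.08,60,0,0,0,0.12,-0.01,-0.08,60])

```text
clock: 2.55
position: [0.6041, -0.156, 0.1565]
ee_rot: [-2.442, -1.976, -0.001]
force: [0.1, -0.8, 0.7]
width: 0.655
gripper_force: 0.0
```

```bash
python3 - <<'E'
from h import *
s=sensors.observe(); print(s["clock"],s["position"].round(4)); 
c=optics.calibration("wrist"); im=optics.get_image("wrist"); np.save("w2.npy",c,allow_pickle=True)
cv2.imwrite("pics/w2.png",im);cv2.imwrite("pics/w2c.png",cv2.resize(im[0:230,200:460],None,fx=2.5,fy=2.5,interpolation=cv2.INTER_CUBIC))
E
```

```text
2.55 [ 0.6041 -0.156   0.1565]
```

View pics/w2c.png

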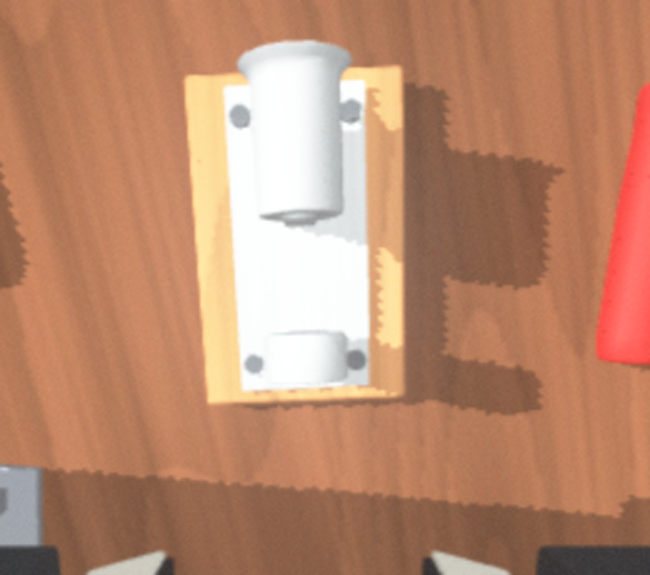

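The crop shows the barrel from the flared mouth at crop (295,60) to the gap end at (300,212). The short knuckle is at (306,357), and the block corners are at (186,76), (402,67), (405,396) and (208,402).

```bash
python3 - <<'E'
from h import *
c=np.load("w2.npy",allow_pickle=True).item()
f=lambda L:[(200+(x+.5)/2.5-.5,(y+.5)/2.5-.5) for x,y in L]
A=onz(c,f([(297.5,100),(300.5,212),(306,358)]),.06); print("axis",A.round(4).tolist())
a=np.polyfit(A[:,1],A[:,0],1); u=np.array([a[0],1])/np.hypot(*[a[0],1]); print("slope yaw",-np.degrees(np.arctan(a[0])))
B=onz(c,f([(186,76),(402,67),(405,397),(208,402)]),.016)[:,:2]; print("block",B.round(4).tolist(),[np.linalg.norm(B[i]-B[(i+1)%4]).round(4) for i in range(4)],"mid",B.mean(0).round(4))
for i,j in((3,0),(2,1)): d=B[j]-B[i]; print("edge yaw",np.degrees(np.arctan2(-d[0],d[1])).round(2))
def gap(P,off): return (P-off*u)
F=onz(c,f([(239,62),(351,58)]),.06)[:,:2]; print("flare",F.round(4).tolist(),"gap",gap(F.mean(0),.062))
print("flare top gap",gap(onz(c,f([(297,41)]),.0785)[0,:2],.062), "blockmid gap",gap(B.mean(0),.014))
K=onz(c,f([(306,332),(306,384)]),.074)[:,:2]; print("short",K.round(4).tolist(),gap(K[0],-.018),gap(K[1],-.034))
E
```

```text
axis [[0.6311, -0.0284, 0.06], [0.6253, -0.0602, 0.06], [0.6176, -0.1053, 0.06]]
slope yaw -9.93934928894667
block [[0.5957, -0.0005], [0.6727, -0.0139], [0.6534, -0.1313], [0.5753, -0.1166]] [np.float64(0.0782), np.float64(0.1189), np.float64(0.0795), np.float64(0.118)] mid [ 0.6243 -0.0656]
edge yaw -9.99
edge yaw -9.35
flare [[0.6159, -0.0145], [0.6494, -0.0206]] gap [ 0.6219096  -0.07862879]
flare top gap [ 0.62227717 -0.07998753] blockmid gap [ 0.62186642 -0.07936281]
short [[0.6192, -0.0967], [0.6159, -0.1125]] [ 0.62233157 -0.07899742] [ 0.62177596 -0.07901043]
```

The foot's gap point comes out at (0.622,-0.079), yaw -9.9°, and all the cues agree to about 1 mm. Now I'll grasp the pin.

Emit:
arm_command(deltas=[0,0,-0.042,-0.146,-0.013,-0.04,50,0,0,-0.042,-0.146,-0.013,-0.04,50,0,0,-0.042,-0.146,-0.013,-0.04,50,0,0,-0.042,-0.146,-0.013,-0.04,50,0,0,-0.042,-0.146,-0.013,-0.07,50,0,0,-0.042,-0.146,-0.013,-0.09,50,0,0,-0.042,-0.146,-0.013,-0.11,50,0,0,-0.042,-0.146,-0.013,-0.11,50,0,0,-0.042,-0.146,-0.013,-0.11,50,0,0,-0.042,-0.146,-0.013,-0.11,0,0,0,-0.042,-0.146,-0.013,-0.11,0,0,0,-0.042,-0.146,-0.013,-0.11,0,0,0,-0.042,-0.146,-0.013,-0.11,0,0,0,-0.042,-0.146,-0.013,-0.11,0,0,0,-0.042,-0.146,-0.013,-0.11,0,0,0,-0.042,-0.146,-0.013,-0.11,0], force=30)

```text
clock: 4.2
position: [0.4585, -0.1697, 0.0458]
ee_rot: [-2.507, -1.893, 0.0]
force: [-1.1, 0.3, 2.4]
width: 0.096
gripper_force: 30.0
```

```bash
python3 - <<'E'
from h import *
s=sensors.observe(); print(s["clock"],s["position"].round(4),s["force"].round(2),s["width"]*91.8,s["gripper_force"],Ro.from_rotvec(s["ee_rot"]).as_matrix().round(3).tolist())
E
```

```text
4.2 [ 0.4585 -0.1697  0.0458] [-1.1   0.33  2.42] 8.816352493823242 29.99594271183014 [[0.273, 0.962, -0.0], [0.962, -0.273, 0.0], [0.0, -0.0, -1.0]]
```

Emit:
arm_command(deltas=[0,0,0,0,0,0.03,0,0,0,0,0,0,0.06,0,0,0,0,0,0,0.1,0,0,0,0.066,0.186,0.221,0.1,0,0,0,0.066,0.186,0.221,0.1,0,0,0,0.066,0.186,0.221,0.1,0,0,0,0.066,0.186,0.221,0.1,0,0,0,0.066,0.186,0.221,0.1,0,0,0,0.066,0.186,0.221,0.1,0,0,0,0.066,0.186,0.221,0.06,0,0,0,0.066,0.186,0.221,0.03,0,0,0,0.066,0.186,0.221,0.015,0,0,0,0.066,0.186,0.221,0.015,0,0,0,0.066,0.186,0.221,0.015,0])

```text
clock: 5.6
position: [0.6452, 0.0507, 0.0616]
ee_rot: [2.405, 2.02, 0.001]
force: [0.8, -0.0, -0.1]
width: 0.1
gripper_force: 30.0
```

```bash
python3 - <<'E'
from h import *
s=sensors.observe(); R=Ro.from_rotvec(s["ee_rot"]).as_matrix();print(s["clock"],s["position"].round(4),s["force"].round(2),s["width"]*91.8,R.round(3).tolist())
a=optics.get_image("scene");b=optics.get_image("side")
cs,cd=optics.calibration("scene"),optics.calibration("side")
t=s["position"]-.05*R[:,0]; print(proj(cs,[s["position"],t]),proj(cd,[s["position"],t]))
A=cv2.resize(a[190:270,280:380],None,fx=5,fy=5,interpolation=cv2.INTER_CUBIC); B=cv2.resize(b[130:230,310:410],None,fx=4,fy=4,interpolation=cv2.INTER_CUBIC)
w=optics.get_image("wrist"); cv2.imwrite("pics/p3.png",np.vstack([A[:,:400],B])[:600] if 0 else np.hstack([A[:400,:400],B]))
E
```

```text
5.6 [0.6452 0.0507 0.0616] [ 0.76 -0.02 -0.12] 9.202391242046414 [[0.173, 0.985, 0.001], [0.985, -0.173, -0.0], [-0.0, 0.001, -1.0]]
[[367.13637671 230.80470913]
 [348.7407299  231.87531821]] [[330.71960829 179.88366404]
 [335.91854578 187.41172903]]
```

View pics/p3.png

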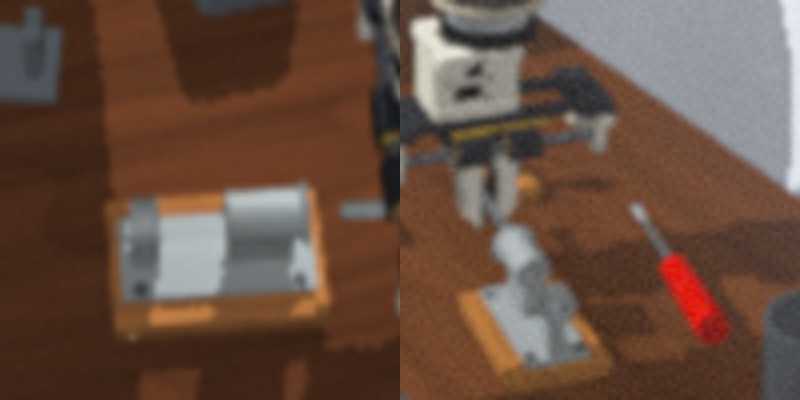

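The scene crop shows the pin tip at px (348,232), where I predicted it, in line with the mouth. Now I'll insert it.

Emit:
arm_command(deltas=[0,0,0,-0.002,-0.01,-0.001,0,0,0,0,-0.0037,-0.02,-0.001,0,0,0,0,-0.0045,-0.025,-0.001,0,0,0,0,-0.0054,-0.03,-0.001,0,0,0,0,-0.0054,-0.03,-0.001,0])

```text
clock: 6.25
position: [0.6392, 0.0199, 0.0599]
ee_rot: [2.406, 2.019, -0.0]
force: [0.6, -1.1, -0.3]
width: 0.099
gripper_force: 30.0
```

Emit:
arm_command(deltas=[0,0,0,-0.0012,-0.007,0.0005,0,0,0,0,-0.0025,-0.015,0.0005,0,0,0,0,-0.0037,-0.022,0.0005,0,0,0,0,-0.0037,-0.022,0.0005,0,0,0,0,-0.0037,-0.022,0.0005,0])

```text
clock: 6.75
position: [0.6356, -0.001, 0.0602]
ee_rot: [-2.406, -2.02, -0.0]
force: [-0.1, 0.9, -0.3]
width: 0.1
gripper_force: 30.0
```

```bash
python3 - <<'E'
from h import *
s=sensors.observe(); print(s["position"].round(4),s["force"].round(2),s["ft_torque"].round(2))
cs=optics.calibration("scene"); a=optics.get_image("scene"); R=Ro.from_rotvec(s["ee_rot"]).as_matrix()
print(proj(cs,[s["position"]+.0506*R[:,0],[.6327,-.0179,.06],[.622,-.079,.06]]))
cv2.imwrite("pics/p4.png",cv2.resize(a[200:270,290:390],None,fx=6,fy=6,interpolation=cv2.INTER_CUBIC))
E
```

```text
[ 0.6356 -0.001   0.0602] [-0.08  0.89 -0.34] [-0.13  0.05 -0.01]
[[366.3280282  230.91151538]
 [341.41699596 232.42378035]
 [318.50975762 233.76741535]]
```

View pics/p4.png

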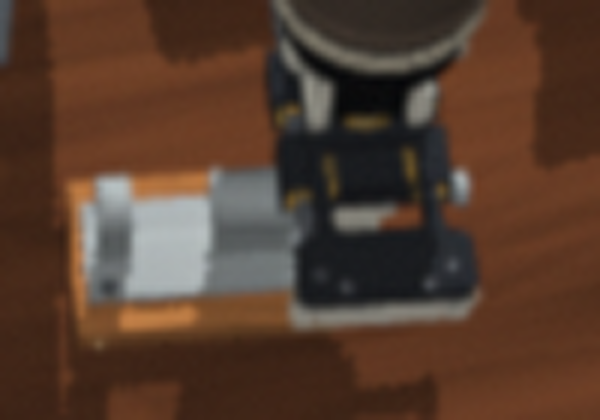

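The head sits at px (366.7,231), which matches about 33 mm of insertion, and the gap is clear. I'll release, lift, and go look at the plate.

Emit:
arm_command(deltas=[0,0,0,0,0,0,40,0,0,0,0,0,0,40,0,0,0,0,0,0,40,0,0,0,0,0,0,40,0,0,0,0,0,0.03,40,0,0,0,0,0,0.08,50,0,0,0,0,0,0.13,50,0,0,0,-0.195,0.1,0.2,50,0,0,0,-0.195,0.1,0.2,50,0,0,0,-0.195,0.1,0.2,50,0,0,0,-0.195,0.1,0.2,50,0,0,0,-0.195,0.1,0.2,50,0,0,0,-0.195,0.1,0.2,50,0,0,0,-0.195,0.1,0.2,50])

```text
clock: 8.2
position: [0.4407, 0.0997, 0.2607]
ee_rot: [-2.403, -2.023, -0.003]
force: [0.6, 0.3, -0.4]
width: 0.541
gripper_force: 0.0
```

```bash
python3 - <<'E'
from h import *
s=sensors.observe(); print(s["clock"],s["position"].round(4)); 
c=optics.calibration("wrist"); im=optics.get_image("wrist"); np.save("w3.npy",c,allow_pickle=True); cv2.imwrite("pics/w3.png",im)
p=proj(c,[.455,.202,.13])[0]; print(p); x,y=np.clip(p.astype(int),[110,75],[530,200]); print(x,y)
sc=optics.get_image("scene")
A=cv2.resize(im[y-75:y+75,x-110:x+90],None,fx=4,fy=4,interpolation=cv2.INTER_CUBIC)
A[400:,:240]=cv2.resize(sc[215:255,320:368],(240,200),interpolation=cv2.INTER_CUBIC); cv2.imwrite("pics/w3c.png",A)
E
```

```text
8.2 [0.4407 0.0997 0.2607]
[315.19465194  84.369346  ]
315 84
```

View pics/w3c.png

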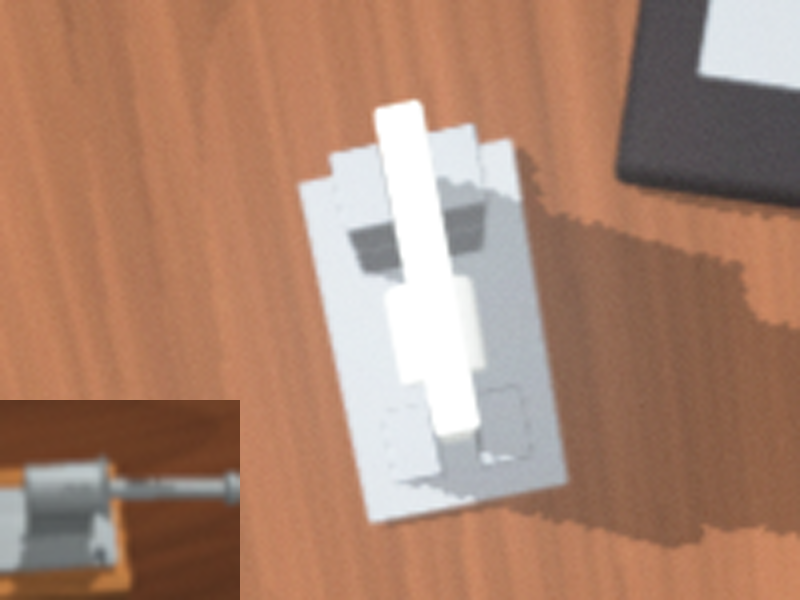

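The crop shows the plate's top edge running from (398,105) to (456,435), and the rack base corners at (300,184), (513,140), (568,484) and (370,522). The inset shows the released pin staying in the mouth. Now I'll compute the plate pose.

```bash
python3 - <<'E'
from h import *
c=np.load("w3.npy",allow_pickle=True).item()
f=lambda L:[(205+(x+.5)/4-.5,9+(y+.5)/4-.5) for x,y in L]
P=onz(c,f([(375,110),(421,101),(480,431),(435,438)]),.13)[:,:2]; print(P.round(4).tolist(),P.mean(0).round(4)); d=(P[0]+P[1]-P[2]-P[3])/2; print(np.linalg.norm(d),np.degrees(np.arctan2(-d[0],d[1])))
for z in (0.004,.008,.012):
    B=onz(c,f([(300,184),(513,140),(568,484),(370,522)]),z)[:,:2]; d=(B[0]+B[1]-B[2]-B[3])/2
    print(z,B.mean(0).round(4),np.linalg.norm(d).round(4),np.linalg.norm(B[0]-B[1]).round(4),np.degrees(np.arctan2(-d[0],d[1])).round(2))
s=sensors.observe(); R=Ro.from_rotvec(s["ee_rot"]).as_matrix(); print(np.degrees(np.arctan2(R[0,0],R[1,0])))
E
```

```text
[[0.4473, 0.2436], [0.4576, 0.2436], [0.4588, 0.1728], [0.4482, 0.1731]] [0.453  0.2083]
0.07064685908746128 0.8405104862213536
0.004 [0.4533 0.2089] 0.1102 0.0707 0.97
0.008 [0.4533 0.2084] 0.1091 0.07 0.97
0.012 [0.4533 0.208 ] 0.108 0.0692 0.97
9.974718866079133
```

Emit:
arm_command(deltas=[0,0,0.121,0.012,0.109,-0.08,50,0,0,0.121,0.012,0.109,-0.08,50,0,0,0.121,0.012,0.109,-0.08,50,0,0,0.121,0.012,0.109,-0.08,50,0,0,0.121,0.012,0.109,-0.11,50,0,0,0.121,0.012,0.109,-0.135,50,0,0,0.121,0.012,0.109,-0.153,50,0,0,0.121,0.012,0.109,-0.153,50,0,0,0.121,0.012,0.109,-0.153,50,0,0,0.121,0.012,0.109,-0.153,50], force=40)

```text
clock: 9.3
position: [0.4538, 0.2078, 0.1082]
ee_rot: [2.203, 2.238, 0.002]
force: [-0.6, -0.3, 0.5]
width: 0.547
gripper_force: 0.0
```

```bash
python3 - <<'E'
from h import *
s=sensors.observe(); R=Ro.from_rotvec(s["ee_rot"]).as_matrix(); print(s["position"].round(4),s["force"].round(2),s["width"]*91.8,R.round(3).tolist(),np.degrees(np.arctan2(R[0,0],R[1,0])))
E
```

```text
[0.4538 0.2078 0.1082] [-0.57 -0.32  0.49] 50.227822555825426 [[-0.016, 1.0, 0.001], [1.0, 0.016, 0.0], [0.0, 0.001, -1.0]] -0.9088773264373421
```

Emit:
arm_command(deltas=[0,0,0,0,0,0,0,0,0,0,0,0,0,0,0,0,0,0,0,0,0,0,0,0,0,0,0,0,0,0,0,0,0,0,0,0,0,0,0,0,0,0,0,0,0,0,0,0,0,0,0,0,0,0,0,0.02,0,0,0,0,0,0,0.05,0,0,0,0,0,0,0.09,0,0,0,0,0,0,0.12,0,0,0,0,0,0,0.12,0,0,0,0,0,0,0.12,0])

```text
schema error: expected a multiple of 7 numbers
```

```bash
python3 - <<'E'
from h import *
s=sensors.observe(); R=Ro.from_rotvec(s["ee_rot"]).as_matrix(); print(s["clock"],s["position"].round(4),s["force"].round(2),s["ft_torque"].round(3),s["width"]*91.8,np.degrees(np.arctan2(R[0,0],R[1,0])))
E
```

```text
9.3 [0.4538 0.2078 0.1082] [-0.57 -0.32  0.49] [-0.107  0.021 -0.044] 50.227822555825426 -0.9088773264373421
```

Emit:
arm_command(deltas=[0,0,0,0,0,0,0,0,0,0,0,0,0,0,0,0,0,0,0,0,0,0,0,0,0,0,0,0,0,0,0,0,0,0,0,0,0,0,0,0,0,0,0,0,0,0,0,0,0,0,0,0,0,0,0.02,0,0,0,0,0,0,0.05,0,0,0,0,0,0,0.09,0,0,0,0,0,0,0.12,0,0,0,0,0,0,0.12,0,0,0,0,0,0,0.12,0])

```text
clock: 10.6
position: [0.4525, 0.2084, 0.2273]
ee_rot: [-2.202, -2.24, -0.001]
force: [0.1, 0.1, -2.4]
width: 0.105
gripper_force: 40.0
```

```bash
python3 - <<'E'
from h import *
s=sensors.observe(); R=Ro.from_rotvec(s["ee_rot"]).as_matrix(); print(s["clock"],s["position"].round(4),s["force"].round(2),s["ft_torque"].round(3),s["width"]*91.8,np.degrees(np.arctan2(R[0,0],R[1,0])))
E
```

```text
10.6 [0.4525 0.2084 0.2273] [ 0.13  0.11 -2.37] [-0.111  0.091 -0.019] 9.659873129914898 -0.9923372069237064
```

Emit:
arm_command(deltas=[0,0,-0.121,0.1695,-0.288,0.0,0,0,0,-0.121,0.1695,-0.288,0.0,0,0,0,-0.121,0.1695,-0.288,0.0,0,0,0,-0.121,0.1695,-0.288,0.0,0,0,0,-0.121,0.1695,-0.288,0.0,0,0,0,-0.121,0.1695,-0.288,0.0,0,0,0,-0.121,0.1695,-0.288,0.0,0,0,0,-0.121,0.1695,-0.288,0.0,0,0,0,-0.121,0.1695,-0.288,0.0,0,0,0,-0.121,0.1695,-0.288,0.0,0,0,0,-0.121,0.1695,-0.288,0.0,0,0,0,-0.121,0.1695,-0.288,0.0,0])

```text
clock: 11.8
position: [0.6219, -0.0784, 0.2271]
ee_rot: [-2.403, -2.023, -0.0]
force: [0.3, 0.3, -1.6]
width: 0.11
gripper_force: 40.0
```

```bash
python3 - <<'E'
from h import *
s=sensors.observe(); R=Ro.from_rotvec(s["ee_rot"]).as_matrix(); print(s["clock"],s["position"].round(4),s["force"].round(2),R.round(4).tolist(),np.degrees(np.arctan2(R[0,0],R[1,0])))
a,b=optics.get_image("scene"),optics.get_image("side"); cs,cd=optics.calibration("scene"),optics.calibration("side")
# bottom of the plate knuckle and plate faces, predicted
h=s["position"]+.0852*R[:,2]; q=[h,h+.014*R[:,0],h-.014*R[:,0]]; print(proj(cs,q).round(1).tolist(),proj(cd,q).round(1).tolist())
A=a[150:250,280:380];B=b[110:210,290:390]; cv2.imwrite("pics/p5.png",cv2.resize(np.hstack([A,B]),None,fx=4,fy=4,interpolation=cv2.INTER_CUBIC))
E
```

```text
11.8 [ 0.6219 -0.0784  0.2271] [ 0.26  0.32 -1.57] [[0.1704, 0.9854, -0.0003], [0.9854, -0.1704, 0.0006], [0.0005, -0.0004, -1.0]] 9.811696476405146
[[319.2, 218.2], [324.7, 217.8], [313.6, 218.5]] [[345.7, 177.2], [344.0, 174.9], [347.5, 179.5]]
```

View pics/p5.png

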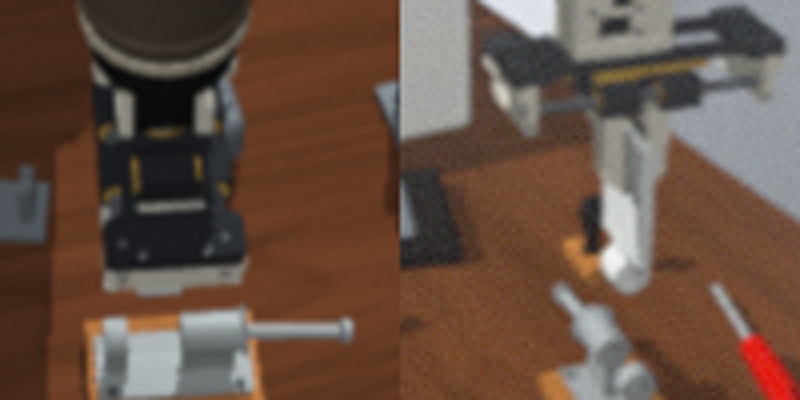

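The plate hangs upright over the gap: side crop (627,272), close to the prediction. Now I'll lower it.

Emit:
arm_command(deltas=[0,0,0,0,-0.001,-0.02,0,0,0,0,0,-0.001,-0.04,0,0,0,0,0,-0.001,-0.05,0,0,0,0,0,-0.001,-0.056,0,0,0,0,0,-0.001,-0.062,0,0,0,0,0,-0.001,-0.065,0,0,0,0,0,-0.001,-0.065,0])

```text
clock: 12.6
position: [0.6222, -0.0809, 0.1623]
ee_rot: [2.405, 2.021, 0.0]
force: [-0.7, 0.1, -1.3]
width: 0.105
gripper_force: 40.0
```

Emit:
arm_command(deltas=[0,0,0,0,0,-0.006,0,0,0,0,0,0,-0.012,0,0,0,0,0,0,-0.017,0,0,0,0,0,0,-0.017,0,0,0,0,0,0,-0.017,0,0,0,0,0,0,-0.017,0])

```text
clock: 13.2
position: [0.6223, -0.0809, 0.1454]
ee_rot: [2.405, 2.021, 0.0]
force: [0.0, 0.4, -0.9]
width: 0.103
gripper_force: 40.0
```

```bash
python3 - <<'E'
from h import *
P=[];F=[];I=[]
for i in range(8):
    s=sensors.observe(); P.append(s["position"]);F.append(s["force"]); R=Ro.from_rotvec(s["ee_rot"]).as_matrix(); I.append(optics.get_image("side" if i%2 else "scene"))
P=np.mean(P,0); u=np.array([.1722,.985]); d=P[:2]-[.622,-.079]; print(s["clock"],P.round(4),np.std(P,0).round(4),np.mean(F,0).round(2),s["ft_torque"].round(2),"along",d@u,"lateral",d@[u[1],-u[0]],np.degrees(np.arctan2(R[0,0],R[1,0])),R[:,2].round(4),s["dq"].round(3))
cd=optics.calibration("side"); print(proj(cd,[[.622,-.079,.06]]))
E
```

```text
13.55 [ 0.6223 -0.0808  0.1454] 0.2931 [ 0.01 -0.02 -1.79] [-0.05  0.09 -0.  ] along -0.0017479310245393815 lateral 0.0005850333140282225 9.914396323857265 [ 2.e-04  0.e+00 -1.e+00] [ 0.001  0.001 -0.     0.001 -0.001  0.001  0.001]
[[344.99187238 201.26833129]]
```

Emit:
arm_command(deltas=[0,0,0,-0.0005,0.0012,0,0,0,0,0,-0.0005,0.0012,0,0,0,0,0,-0.0005,0.0012,0,0,0,0,0,-0.0005,0.0012,0,0,0,0,0,-0.0005,0.0012,0,0])

```text
clock: 14.1
position: [0.6216, -0.0796, 0.1452]
ee_rot: [2.405, 2.021, -0.0]
force: [-0.2, 0.1, -1.5]
width: 0.105
gripper_force: 40.0
```

```bash
python3 - <<'E'
from h import *
F=[];P=[];W=[]
for i in range(6):
    s=sensors.observe(); P.append(s["position"]);F.append(s["force"]);W.append(s["ft_torque"]); a=optics.get_image("scene")
print(s["clock"],np.mean(P,0).round(4),np.mean(F,0).round(2),np.mean(W,0).round(3),s["width"],s["gripper_force"])
old=cv2.resize(cv2.imread("pics/p5.png")[:,:400],(100,100),interpolation=cv2.INTER_AREA)
t=old[76:88,70:92]; r=cv2.matchTemplate(a[215:250,340:385],t,cv2.TM_CCOEFF_NORMED); _,v,_,l=cv2.minMaxLoc(r); print("pin head match",v,"shift",l[0]+340-350,l[1]+215-226)
E
```

```text
14.35 [ 0.6217 -0.0796  0.1452] [ 0.1   0.1  -1.46] [-0.091  0.063 -0.004] 0.10992317764151972 39.99609053134918
pin head match 0.9994072914123535 shift 0 0
```

```bash
python3 -c "
from cell import arm; print(arm.sign_off())"
```

```text
the job is handed in; nothing more can be done
None
```

I've handed the job in at about 14.4 s: the pin sits about 33 mm into the 44 mm barrel, and the plate is held upright and still in the gap, lined up to about 1 mm by my measurements, with no sign of contact with the foot.

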